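# Find the high spot of a brass tray with a plunger gauge

### The job

On the truing stand, slide the plunger gauge by its black post fully home towards the brass tray, so that its sprung plunger presses on the plain round edge. Then, with the gauge left there, turn the tray by its wooden peg until the high spot, the bigger of the two bulges in its edge, is centred on the plunger, and let go.

Things in the scene. Friction and masses are not known exactly. Their poses are not given: they have to be found in the camera images.
- gauge_grip (a point): Point to grip on the gauge's upright black post: 22 mm diameter, top 23 mm above this point, free for 25 mm below it. The post stands at the outer end of a slide (70 x 120 mm) that carries the round steel dial gauge (58 mm across, top 22 mm below this point) between post and tray. Post, plunger and tray axis lie in one vertical plane.
- gauge (a joint): Travel of the gauge's slide towards the tray, m, straight and level from the post through the plunger tip to the tray's axis. 0.05 is fully home, against its stop: the post is then 215 mm from the tray's axis. Starts at 0 to 0.02. Needs 6 to 8 N and stays where it is left.
- plunger_tip (a point): Foremost point of the gauge's sprung plunger (10 mm ball on a 6 mm rod), which points level at the tray's axis, at mid-thickness of its edge. Unpressed it is 119 mm from the post's axis; pressed, it gives way towards the post (0.5 to 3.5 N).
- plunger (a joint): How far the plunger is pressed in, m: 0 free, at most 0.025. With the gauge fully home it reads 0.004 on the plain round edge, 0.010 on top of the small bulge and 0.020 on top of the high spot.
- high_spot (a point): Top of the bigger bulge in the edge of the tray, at mid-thickness, 116 mm from the tray's axis. The tray is a level brass disc 200 mm across, 12 mm thick, upper face 62 mm above the table. This bulge stands 16 mm out over about 50 degrees of the edge; a smaller one (6 mm out), 100 degrees anticlockwise from it seen from above, is not wanted.
- tray (a joint): Angle of the tray on its upright spindle, rad, growing anticlockwise seen from above; 0 has the high spot at the plunger. Starts at 0.7 to 1.6, so the short way is clockwise. Turning takes about 0.15 N m (2 to 6 N at the peg); the tray stays where it is left.
- peg_center (a point): Centre, half-way up, of the upright wooden peg that turns the tray: 22 mm diameter, 55 mm high, on the tray's upper face, 70 mm from the tray's axis and exactly opposite the high spot (the axis is on the straight line between them). The peg is fixed to the tray.

How it is judged:
By the outcome, as a careful person would: the job done as asked, in the order asked, and still so for the second after the job is handed in, with the robot touching nothing.
It also fails if it takes over 54 s, if anything falls off the work surface, if the arm or the gripper's body presses on something with over 40 N, if the wrist force passes 120 N, or if a joint passes its speed limit or range.

### The arm

A 7-joint arm with a two-finger parallel gripper is mounted at the origin on the work surface. World frame = base frame: x ahead of the robot, y to its left, z up, the work surface at z = 0. Lengths are in mm, angles in rad, forces in N, time in s.
With the tool pointing down it reaches from about 400 to 875 mm from the base axis. Payload 4.4 kg.
Tool frame: the origin (TCP) lies midway between the tips of the shut fingers; the grasp point (between the pads) lies 19 mm behind it (ctrl.grip_point_offset is the distance from the TCP to the grasp point, in mm); z points along the fingers, y is the direction in which the jaws open and shut (so a half turn about z gives the same grasp; the last joint's range is limited). The gripper opens to 85 mm and grips with 20 to 120 N. Pads are 22 mm wide; open, the fingers measure 114 mm over their backs; the gripper's body (76 mm by 85 mm) begins 54 mm behind the grasp point. The pads swing forward as they close: fully open they stand 13 mm farther back than shut.
Start: joints at [-1.181, 0.628, 0.038, 1.517, -0.027, 0.996, -0.02], TCP at [286.096, 583.667, 201.313] pointing down, gripper open.
Joint ranges: [-3.06, 3.06], [-0.37, 2.12], [-1.25, 1.32], [0.18, 2.47], [-1.1, 4.24], [0.23, 1.98], [-2.94, 2.94]. Speed limits (rad/s): [2.57, 2.57, 3.14, 3.14, 3.14, 3.14, 3.14].

### API

Orientations are given as [roll, pitch, yaw] about the fixed x, y, z axes, in that order (R = Rz(yaw) Ry(pitch) Rx(roll)).
In Python, from cell import ctrl, imaging, models gives the robot as it stands. The module is installed in compiled form; this text tells all that it offers.
- The arm moves only by the tool drive_tool, never from a script. Its argument "deltas" is text: rows parted by semicolons, each of 5 numbers parted by spaces: the shift along the tool's x, y, z in m, then the turn about the tool's z in degrees, then the finger opening in m, from 0 to 0.0854. A call has 1 to 12 rows; each row is the pose to reach, as a shift and turn from the pose commanded when the call began, along the tool's axes at that moment; what a row does not reach only later rows make up. A row lasts 1/8 s, in which the tool goes at most 62.5 mm and 10.7 degrees, less where a joint would pass 70% of its speed; a pose out of reach is approached as far as the arm can. A call with a gripper value outside its range is refused whole. The fingers move at their own pace and stop on an object; the grip force is fixed at half the most. Time passes only in rows, so rows that repeat a pose let the fingers close. It gives the time, the measured TCP pose, the force and the opening at its end, in the units of the state.
- ctrl.read_state(): the state, without advancing time (a new reading comes with each control period).
- imaging.get_image(name): name is "scene" or "side" or "wrist"; returns a dict with "color" (480x640x3 uint8, red, green, blue), "range_z" (480x640 float32, mm along the optical axis (not along the pixel's ray), 0 where there is no reading), "vfov" (degrees; the focal length in pixels is half the picture's height over the tangent of half this angle, whatever the lens; pixels are square), "cx", "cy" (the principal point, pixels), "k1" (the pictures are not rectified: a ray, as slopes to the right and down, at radius r is drawn at 1 + k1 r^2 times it, then the intrinsics apply), "extrinsics" (4x4, takes a point from camera to world coordinates). Camera axes: x right, y down, z forward; pixel columns grow to the right and rows downward; lengths in mm; the calibration is good to about 2 mm. A picture is of the moment at which its call begins.
- ctrl.finish_job(): hands the job in, once; it reports no verdict.
Trained networks look in a picture, given as the dict that the camera call returned (one of the last four; its "shot" number tells which), for a name from the list of things; names that differ only in an ending like _2 or _b are one class to them, and where a whole thing is asked for, a point or a joint stands for the part that bears it (a point fixed in the world has none). Each returns a list of dicts, best first, with "score" (0 to 1); they miss things now and then, are a little off and sometimes report something else, mostly with a low value. They report only what shows in the picture. A call takes as long as a camera call.
- models.spot_in(picture, thing): "point" ([column, row] in pixels, amid what is visible of it).
- models.landmark_of(picture, thing): "point" ([column, row] in pixels: a listed point, or the origin of a listed thing).
The state is a dict: "clock": time; "qpos": joint angles; "qd": joint speeds; "tau": joint torques, N m; "eef_pos": TCP position; "tool_rot": TCP orientation; "force": force on the tool from outside, world axes, zero at the start; "torque": the same for the moment, N m; "width": finger opening in mm.
Only numpy, scipy, OpenCV 4.12 (cv2) and the standard library are available. Lean on these libraries where they do the work, as an engineer would, in place of code of your own. Each camera call takes 0.05 s, during which the arm holds its last target.

## Working session

There is one attempt and no reset: what is moved stays moved. The work goes in short steps, Python scripts to look and compute and a tool call to move; the robot and the scene stay as the last step left them, time stands still between calls to the robot, and variables do not carry over. Pictures are saved under pics/ and viewed, and the job is handed in when it is done.

Besides the shell and the picture viewer there is one more tool, called after "Emit:" as a command line: name --argument value ..., lists and objects as JSON in quotes. drive_tool: Moves the arm, as the interface text tells. Its arguments: {"type":"object","properties":{"deltas":{"type":"string"}},"required":["deltas"]}

```bash
mkdir -p pics; cat > h.py <<'E'
import numpy as np, cv2
from cell import ctrl, imaging, models
def K(p):
    h=p["color"].shape[0]; f=h/2/np.tan(np.radians(p["vfov"])/2)
    return f
def ray(p,uv):
    f=K(p); d=np.array([(uv[0]-p["cx"])/f,(uv[1]-p["cy"])/f])
    s=d.copy()
    for _ in range(30): s=d/(1+p["k1"]*(s@s))
    return np.array([s[0],s[1],1.])
def at_z(p,uv,z):
    E=np.array(p["extrinsics"]); r=E[:3,:3]@ray(p,uv); o=E[:3,3]
    return o+r*(z-o[2])/r[2]
def depth_pt(p,uv):
    u,v=int(round(uv[0])),int(round(uv[1])); d=p["range_z"][max(v-2,0):v+3,max(u-2,0):u+3]; d=d[d>0]
    if len(d)==0: return None
    E=np.array(p["extrinsics"]); return E[:3,:3]@(ray(p,uv)*np.median(d))+E[:3,3]
def cloud(p):
    E=np.array(p["extrinsics"]); f=K(p); h,w=p["range_z"].shape
    v,u=np.mgrid[:h,:w]; d=np.stack([(u-p["cx"])/f,(v-p["cy"])/f],-1); s=d.copy()
    for _ in range(30): s=d/(1+p["k1"]*(s**2).sum(-1,keepdims=True))
    z=p["range_z"][...,None]; c=np.concatenate([s*z,z],-1)
    return c@E[:3,:3].T+E[:3,3]
def tri(ps,uvs):
    A=np.zeros((3,3));b=np.zeros(3)
    for p,uv in zip(ps,uvs):
        E=np.array(p["extrinsics"]); r=E[:3,:3]@ray(p,uv); r/=np.linalg.norm(r); M=np.eye(3)-np.outer(r,r); A+=M;b+=M@E[:3,3]
    return np.linalg.solve(A,b)
def save(p,n): cv2.imwrite("pics/"+n,p["color"][:,:,::-1])
E
python3 - <<'E'
from h import *
s=ctrl.read_state(); print(s["clock"],s["eef_pos"],s["tool_rot"],s["width"],ctrl.grip_point_offset)
for n in ["scene","side"]:
    p=imaging.get_image(n); save(p,n+"0.png"); print(n,np.array(p["extrinsics"]).round(2).tolist(),p["vfov"])
    for t in ["gauge_grip","plunger_tip","high_spot","peg_center"]:
        for r in models.landmark_of(p,t)[:2]:
            q=depth_pt(p,r["point"]); print(t,np.round(r["point"],1),round(r["score"],2),None if q is None else q.round(1), at_z(p,r["point"],{"gauge_grip":56,"plunger_tip":56,"high_spot":56,"peg_center":89.5}[t]).round(1))
E
```

```text
0.0 [285.82158687 583.01903026 200.38506824] [-3.13966260e+00  6.74224961e-05  2.68576563e+00] 85.30753360903698 18.700000000000003
scene [[-0.38, 0.64, -0.67, 1029.92], [0.92, 0.27, -0.27, 253.5], [0.01, -0.72, -0.69, 606.0], [0.0, 0.0, 0.0, 1.0]] 51.44887875723982
gauge_grip [405.2 261.2] 0.76 [537.5 181.6  99.5] [495.3 175.5  56. ]
plunger_tip [328.9 250.7] 0.53 [489.6  48.1  22.8] [520.4  59.8  56. ]
high_spot [309.9 199.7] 0.82 [357.3 -44.1   1.3] [418.2 -17.2  56. ]
peg_center [208.4 227.5] 0.78 [ 588.3 -108.4  101.1] [ 578.2 -116.7   89.5]
side [[1.0, -0.06, 0.07, 485.88], [-0.09, -0.79, 0.61, -450.79], [0.01, -0.61, -0.79, 759.99], [0.0, 0.0, 0.0, 1.0]] 48.039538073983145
gauge_grip [296.8 191.9] 0.74 [529.8 166.7  95. ] [532.4 202.9  56. ]
plunger_tip [302.4 260. ] 0.37 [532.   77.1  23.3] [530.   53.6  56. ]
high_spot [232.  305.8] 0.68 [411.7  12.3  -0.9] [417.3 -22.3  56. ]
peg_center [347.6 342.4] 0.96 [ 575.2 -124.9  110.9] [ 578.2 -114.1   89.5]
```

View pics/scene0.png

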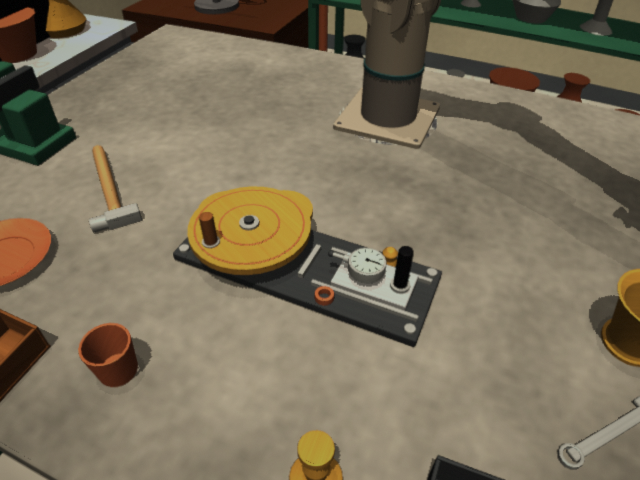

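View pics/side0.png

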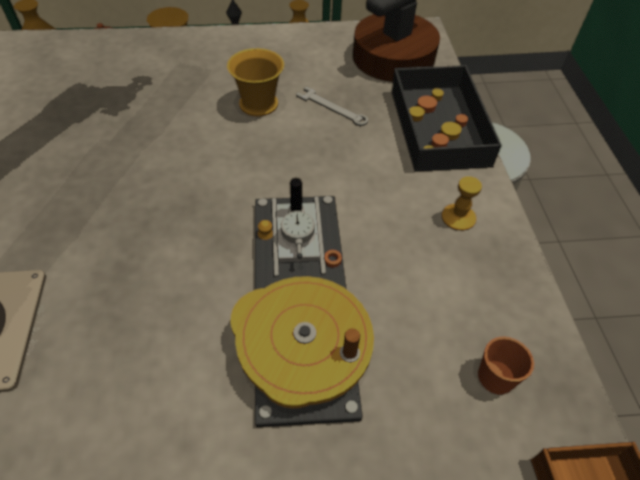

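```bash
python3 - <<'E'
from h import *
from scipy.optimize import least_squares
ps=[imaging.get_image("scene"),imaging.get_image("side")]
for t in ["gauge_grip","plunger_tip","high_spot","peg_center"]:
    uv=[models.landmark_of(p,t)[0]["point"] for p in ps]; print(t,tri(ps,uv).round(1))
for p in ps:
    c=cloud(p); m=(p["range_z"]>0)&(c[...,2]>56)&(c[...,2]<68)&(c[...,0]>380)&(c[...,0]<680)&(c[...,1]>-220)&(c[...,1]<40)
    q=c[m]; print(m.sum(),q.mean(0),np.percentile(q,[1,99],axis=0).round(0).tolist())
E
```

```text
gauge_grip [530.5 178.7  86.3]
plunger_tip [529.1  55.7  56.2]
high_spot [417.5 -20.4  56.5]
peg_center [ 582.3 -116.9   88.8]
8022 [524.87895407 -71.53377466  62.14588666] [[422.0, -175.0, 57.0], [618.0, 15.0, 66.0]]
13594 [516.06892022 -87.37115419  61.72559697] [[424.0, -179.0, 58.0], [615.0, 11.0, 66.0]]
```

The pictures show the tray with its peg at about (208,228) in scene and (350,343) in side. The post is at (404,268) in scene and (296,195) in side, and the high spot is at the back, near (300,200) in scene. Next I refine the axis.

```bash
python3 - <<'E'
from h import *
from scipy.optimize import least_squares
ps=[imaging.get_image("scene"),imaging.get_image("side")]
print("spindle tri",tri(ps,[(249,221),(305,331.5)]).round(1))
for p,n in zip(ps,"ab"):
    hsv=cv2.cvtColor(p["color"],cv2.COLOR_RGB2HSV)
    c=cloud(p); m=(p["range_z"]>0)&(c[...,2]>58)&(c[...,2]<67)&(c[...,0]>380)&(c[...,0]<680)&(c[...,1]>-220)&(c[...,1]<40)
    m=cv2.morphologyEx(m.astype(np.uint8),cv2.MORPH_CLOSE,np.ones((5,5)))
    cs,_=cv2.findContours(m,cv2.RETR_EXTERNAL,cv2.CHAIN_APPROX_NONE); k=max(cs,key=cv2.contourArea)[:,0]
    q=np.array([at_z(p,u,62.)[:2] for u in k])
    f=lambda x:np.hypot(q[:,0]-x[0],q[:,1]-x[1])-100
    r=least_squares(f,[520,-80],loss="cauchy",f_scale=1.5); print(n,r.x.round(1))
    a=np.degrees(np.arctan2(q[:,1]-r.x[1],q[:,0]-r.x[0])); e=f(r.x)
    for b in range(-180,180,10):
        s=(a>=b)&(a<b+10); print(b+5,round(np.median(e[s]),1) if s.any() else None,end="; ")
    print()
    # plate things heights near post
    m=(p["range_z"]>0)&(c[...,0]>440)&(c[...,0]<620)&(c[...,1]>90)&(c[...,1]<260)&(c[...,2]>28)
    q=c[m]
    for x in range(440,620,20):
        print(x,[ (int(np.percentile(q[s][:,2],95)) if (s:=(q[:,0]>=x)&(q[:,0]<x+20)&(q[:,1]>=y)&(q[:,1]<y+20)).sum()>3 else 0) for y in range(90,260,20)])
    m=(p["range_z"]>0)&(c[...,2]>90)&(c[...,2]<112)&(abs(c[...,0]-530)<30)&(abs(c[...,1]-178)<30); print("post",m.sum(),c[m].mean(0))
    m=(p["range_z"]>0)&(c[...,2]>75)&(c[...,2]<125)&(abs(c[...,0]-582)<30)&(abs(c[...,1]+117)<30); print("peg",m.sum(),c[m].mean(0),c[m][:,2].max())
E
```

```text
spindle tri [521.6 -80.3  68.3]
a [522.1 -78.8]
-175 0.0; -165 -0.4; -155 -0.8; -145 0.5; -135 0.6; -125 2.6; -115 6.6; -105 5.5; -95 1.5; -85 -0.0; -75 -0.4; -65 -0.9; -55 -1.6; -45 -1.3; -35 -0.8; -25 -0.5; -15 0.6; -5 0.1; 5 0.6; 15 1.7; 25 1.5; 35 0.9; 45 0.4; 55 0.6; 65 -0.2; 75 -0.1; 85 -0.8; 95 -1.2; 105 -1.4; 115 -1.6; 125 0.4; 135 9.2; 145 14.9; 155 14.7; 165 11.0; 175 3.1; 
440 [0, 0, 0, 0, 0, 0, 0, 0, 0]
460 [0, 0, 48, 47, 0, 0, 0, 0, 0]
480 [0, 65, 43, 40, 34, 34, 0, 0, 0]
500 [67, 67, 67, 35, 110, 35, 0, 0, 0]
520 [67, 67, 67, 98, 110, 39, 0, 0, 0]
540 [65, 66, 66, 35, 39, 34, 0, 0, 0]
560 [34, 35, 34, 34, 34, 33, 0, 0, 0]
580 [30, 0, 0, 0, 0, 0, 0, 0, 0]
600 [0, 0, 0, 0, 0, 0, 0, 0, 0]
post 267 [532.21692969 179.45608919 104.48498996]
peg 380 [ 586.12635628 -111.58057419  100.53102016] 118.5882614834818
b [520.5 -82.4]
-175 -2.9; -165 -2.6; -155 -2.5; -145 -2.3; -135 -1.9; -125 -0.0; -115 3.8; -105 4.1; -95 0.8; -85 -1.1; -75 -1.1; -65 -0.6; -55 -0.6; -45 -0.7; -35 -0.7; -25 -0.5; -15 -0.1; -5 -0.2; 5 0.0; 15 0.1; 25 0.1; 35 0.4; 45 -0.2; 55 -0.1; 65 -0.5; 75 -0.9; 85 -0.5; 95 -1.3; 105 -1.1; 115 -1.6; 125 1.6; 135 8.8; 145 13.3; 155 13.1; 165 7.9; 175 -1.2; 
440 [0, 0, 0, 0, 0, 0, 0, 0, 0]
460 [0, 0, 47, 0, 0, 0, 0, 0, 0]
480 [34, 63, 43, 34, 34, 35, 0, 0, 0]
500 [66, 67, 67, 71, 99, 34, 0, 0, 0]
520 [67, 67, 67, 108, 111, 0, 0, 0, 0]
540 [64, 66, 66, 34, 39, 34, 0, 0, 0]
560 [33, 34, 33, 34, 33, 34, 0, 0, 0]
580 [0, 0, 0, 0, 0, 0, 0, 0, 0]
600 [0, 0, 0, 0, 0, 0, 0, 0, 0]
post 187 [528.71214488 172.16394618 103.98008739]
peg 382 [ 580.85600503 -121.1663334   104.99946653] 119.14344114450773
```

Emit:
drive_tool --deltas "-0.02 -0.013 0 4 0.0854; -0.06 -0.038 0 10 0.0854; -0.11 -0.07 0.01 18 0.0854; -0.165 -0.106 0.02 27 0.0854; -0.22 -0.141 0.03 36 0.0854; -0.275 -0.177 0.04 45 0.0854; -0.33 -0.212 0.05 54 0.0854; -0.375 -0.24 0.05 62 0.0854; -0.394 -0.253 0.05 66 0.0854; -0.398 -0.255 0.05 66 0.0854; -0.398 -0.255 0.05 66 0.0854"

```text
clock: 2.48
eef_pos: [530.7, 180.7, 151.3]
tool_rot: [-3.141, -0.001, 1.536]
force: [-0.1, 0.5, 0.0]
width: 85.3
```

```bash
python3 - <<'E'
from h import *
s=ctrl.read_state(); print(s["clock"],s["eef_pos"],s["tool_rot"],s["qpos"],s["force"])
ps=[imaging.get_image(n) for n in ("wrist","scene","side")]; save(ps[0],"w1.png")
for t in ["gauge_grip","plunger_tip","high_spot","peg_center"]:
  uv=[]
  for p in ps:
    r=models.landmark_of(p,t)[:1]
    if r: uv.append((p,r[0]["point"])); print(t,np.round(r[0]["point"],1),round(r[0]["score"],2),at_z(p,r[0]["point"],{"gauge_grip":87,"plunger_tip":56,"high_spot":56,"peg_center":89.5}[t]).round(1))
E
```

```text
2.475 [530.74512075 180.72645727 151.25901249] [-3.14098927e+00 -9.79294700e-04  1.53576341e+00] [-0.59191969  0.5838252   0.32930704  1.8301519  -0.26056678  0.77011799
 -0.1600319 ] [-0.14938463  0.52769681  0.04021927]
gauge_grip [316.6 241.1] 0.62 [527.4 176.   87. ]
gauge_grip [403.  261.5] 0.93 [527.2 177.1  87. ]
gauge_grip [296.  191.2] 0.71 [529.1 175.9  87. ]
plunger_tip [318.4 363.2] 0.65 [523.9  56.8  56. ]
plunger_tip [326.4 252.8] 0.4 [526.2  57.9  56. ]
plunger_tip [302.7 259.1] 0.41 [530.6  55.3  56. ]
high_spot [209.8 445.9] 0.73 [421.9 -28.   56. ]
high_spot [309.9 201.4] 0.79 [422.4 -15.4  56. ]
high_spot [233.4 302.5] 0.95 [419.4 -16.7  56. ]
peg_center [207.6 229.4] 0.6 [ 582.4 -115.5   89.5]
peg_center [351.6 343.9] 0.67 [ 583.4 -116.8   89.5]
```

View pics/w1.png

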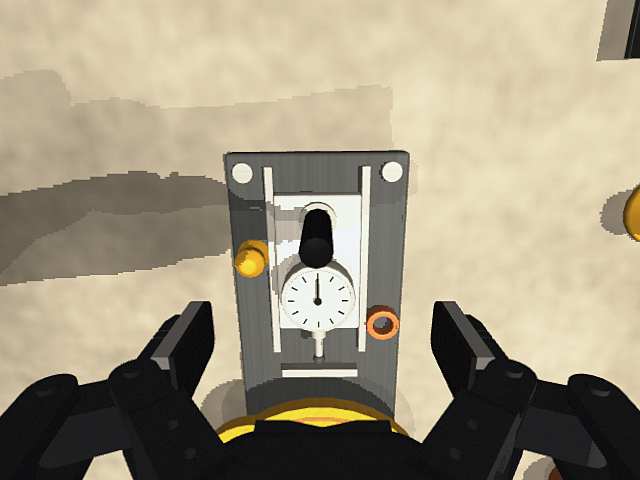

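The wrist view shows the post at (317,240), centred between the fingers, with the dial below it at (318,298). The brass knob at (250,258) is lower than the fingers will go. I descend and grip.

Emit:
drive_tool --deltas "-0.002 -0.001 0.015 0 0.0854; -0.0035 -0.002 0.045 0 0.0854; -0.0035 -0.002 0.07 0 0.0854; -0.0035 -0.002 0.08 0 0.0854; -0.0035 -0.002 0.082 0 0.06; -0.0035 -0.002 0.082 0 0.035; -0.0035 -0.002 0.082 0 0.02; -0.0035 -0.002 0.082 0 0.01; -0.0035 -0.002 0.082 0 0.01; -0.0035 -0.002 0.082 0 0.01"

```text
clock: 4.47
eef_pos: [526.5, 176.4, 70.1]
tool_rot: [-3.137, -0.0, 1.534]
force: [-6.0, -1.2, 8.2]
width: 18.9
```

Emit:
drive_tool --deltas "-0.003 0 0 0 0.01; -0.008 0 0 0 0.01; -0.014 0 0 0 0.01; -0.02 0 0 0 0.01; -0.026 0 0 0 0.01; -0.032 0 0 0 0.01; -0.036 0 0 0 0.01; -0.038 0 0 0 0.01; -0.038 0 0 0 0.01"

```text
clock: 5.6
eef_pos: [525.7, 141.2, 70.1]
tool_rot: [-3.138, -0.004, 1.536]
force: [-4.4, 4.5, 6.4]
width: 18.7
```

Emit:
drive_tool --deltas "-0.002 0 0 0 0.01; -0.003 0 0 0 0.01; -0.004 0 0 0 0.01; -0.004 0 0 0 0.01"

```text
clock: 6.1
eef_pos: [525.5, 137.5, 70.1]
tool_rot: [-3.138, -0.004, 1.536]
force: [-4.3, 5.9, 6.1]
width: 19.1
```

Emit:
drive_tool --deltas "-0.001 0 0 0 0.01; -0.002 0 0 0 0.01; -0.003 0 0 0 0.01; -0.003 0 0 0 0.01"

```text
clock: 6.6
eef_pos: [525.4, 134.8, 70.1]
tool_rot: [-3.138, -0.004, 1.536]
force: [-4.2, 5.9, 5.9]
width: 18.9
```

Emit:
drive_tool --deltas "-0.001 0 0 0 0.01; -0.002 0 0 0 0.01; -0.003 0 0 0 0.01; -0.003 0 0 0 0.01"

```text
clock: 7.1
eef_pos: [525.4, 132.5, 70.1]
tool_rot: [-3.139, -0.005, 1.537]
force: [-4.2, 8.5, 6.0]
width: 19.3
```

Emit:
drive_tool --deltas "-0.001 0 0 0 0.01; -0.002 0 0 0 0.01; -0.003 0 0 0 0.01; -0.003 0 0 0 0.01"

```text
clock: 7.6
eef_pos: [525.4, 132.5, 70.1]
tool_rot: [-3.139, -0.008, 1.538]
force: [-4.3, 13.1, 4.0]
width: 19.0
```

Emit:
drive_tool --deltas "-0.001 0 0 0 0.01; -0.002 0 0 0 0.01; -0.003 0 0 0 0.01; -0.003 0 0 0 0.01"

```text
clock: 8.1
eef_pos: [525.4, 132.6, 70.1]
tool_rot: [-3.139, -0.011, 1.54]
force: [-4.7, 19.0, 1.2]
width: 19.0
```

Motion stopped at y=132.5 while the force rose to 19 N, so the gauge is at its stop. I ease off slightly, release and lift.

Emit:
drive_tool --deltas "0.002 0 0 0 0.01; 0.004 0 0 0 0.01; 0.004 0 0 0 0.04; 0.004 0 0 0 0.07; 0.004 0 0 0 0.0854; 0.004 0 0 0 0.0854; 0.004 0 -0.01 0 0.0854; 0.004 0 -0.04 0 0.0854; 0.004 0 -0.08 0 0.0854; 0.004 0 -0.11 0 0.0854; 0.004 0 -0.11 0 0.0854"

```text
clock: 9.48
eef_pos: [529.2, 126.3, 182.1]
tool_rot: [3.136, -0.002, 1.534]
force: [-0.5, -0.2, 0.2]
width: 85.5
```

```bash
python3 - <<'E'
from h import *
s=ctrl.read_state(); print(s["clock"],s["eef_pos"],s["tool_rot"],s["qpos"],s["force"])
ps=[imaging.get_image(n) for n in ("wrist","scene","side")]; save(ps[0],"w2.png");save(ps[2],"side2.png")
for t in ["gauge_grip","plunger_tip","high_spot","peg_center"]:
  for p in ps:
    r=models.landmark_of(p,t)[:1]
    if r: print(t,np.round(r[0]["point"],1),round(r[0]["score"],2),at_z(p,r[0]["point"],{"gauge_grip":87,"plunger_tip":56,"high_spot":56,"peg_center":89.5}[t]).round(1))
E
```

```text
9.475 [529.19600152 126.34903924 182.14010178] [ 3.13608999e+00 -1.87763488e-03  1.53368360e+00] [-0.51493752  0.51781214  0.34162675  1.84939923 -0.23222711  0.80730706
 -0.09129162] [-0.45243654 -0.21676452  0.16351035]
gauge_grip [316.5 214.2] 0.88 [526.3 132.   87. ]
gauge_grip [376.3 252.8] 0.93 [525.7 136.1  87. ]
gauge_grip [297.1 214.5] 0.82 [527.  123.8  87. ]
plunger_tip [317.8 327.5] 0.53 [522.5  17.6  56. ]
plunger_tip [305.3 244.3] 0.47 [522.   20.3  56. ]
plunger_tip [301.4 280.8] 0.53 [525.1  13.9  56. ]
high_spot [213.  369.7] 0.87 [422.3 -23.5  56. ]
high_spot [308.6 201. ] 0.98 [422.3 -17.9  56. ]
high_spot [233.7 307.5] 0.69 [419.8 -25.5  56. ]
peg_center [206.8 231.3] 0.9 [ 586.5 -114.4   89.5]
peg_center [348.5 341. ] 0.96 [ 579.7 -112.1   89.5]
```

View pics/w2.png

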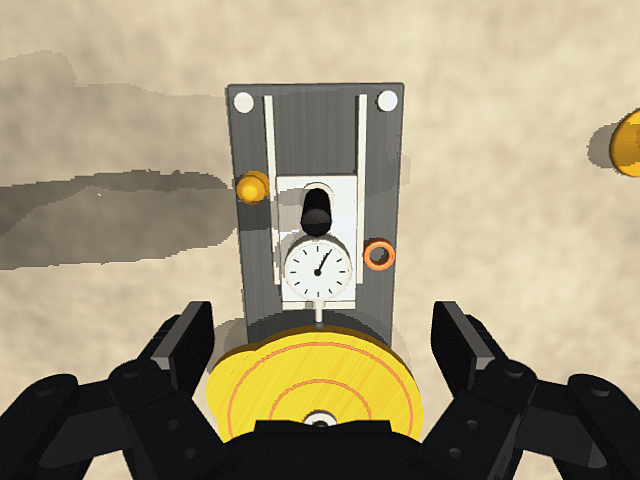

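View pics/side2.png

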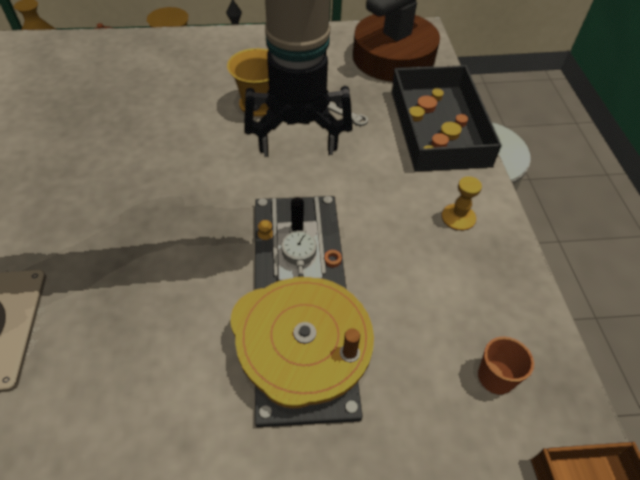

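The dial needle has moved off zero to about 30° and the slide sits against the crossbar at (320,304), so the gauge is home and pressing on the edge. The peg is at about (350,343) in side. I move above it with the jaws tangential to the tray.

Emit:
drive_tool --deltas "-0.015 0.004 0 -4 0.0854; -0.05 0.013 0 -12 0.0854; -0.095 0.024 0.005 -21 0.0854; -0.14 0.036 0.01 -31 0.0854; -0.185 0.047 0.02 -41 0.0854; -0.22 0.056 0.03 -51 0.0854; -0.236 0.061 0.03 -58 0.0854; -0.2405 0.0617 0.03 -61.5 0.0854; -0.2405 0.0617 0.03 -61.5 0.0854; -0.2405 0.0617 0.03 -61.5 0.0854"

```text
clock: 11.48
eef_pos: [579.9, -116.0, 149.3]
tool_rot: [3.141, -0.0, 2.607]
force: [-0.1, 0.0, -0.0]
width: 85.2
```

```bash
python3 - <<'E'
from h import *
s=ctrl.read_state(); print(s["clock"],s["eef_pos"],s["tool_rot"],s["qpos"],s["force"])
ps=[imaging.get_image(n) for n in ("wrist","scene","side")]; save(ps[0],"w3.png")
for t in ["gauge_grip","plunger_tip","high_spot","peg_center"]:
  for p in ps:
    r=models.landmark_of(p,t)[:1]
    if r: print(t,np.round(r[0]["point"],1),round(r[0]["score"],2),at_z(p,r[0]["point"],{"gauge_grip":87,"plunger_tip":56,"high_spot":56,"peg_center":89.5}[t]).round(1))
E
```

```text
11.475 [ 579.94124488 -115.95997004  149.29828056] [ 3.14138892e+00 -2.89692809e-04  2.60670441e+00] [ 0.14128122  0.60424695  0.01382708  1.74106765 -0.0114033   0.79654806
  1.19654289] [-0.12092992  0.04831409 -0.0431058 ]
gauge_grip [376.1 251.4] 0.79 [523.1 134.9  87. ]
gauge_grip [295.5 213.3] 0.92 [524.5 126.6  87. ]
plunger_tip [454.8  42.3] 0.57 [520.2  16.9  56. ]
plunger_tip [306.4 244.4] 0.47 [521.5  22.   56. ]
plunger_tip [301.2 277.3] 0.55 [525.3  20.4  56. ]
high_spot [310.6 198.9] 0.9 [415.7 -17.   56. ]
high_spot [232.2 304.7] 0.89 [417.6 -20.4  56. ]
peg_center [320.  241.9] 0.67 [ 582.2 -119.7   89.5]
peg_center [208.2 230.5] 0.85 [ 584.1 -113.4   89.5]
peg_center [351.9 343.1] 0.83 [ 583.9 -115.6   89.5]
```

View pics/w3.png

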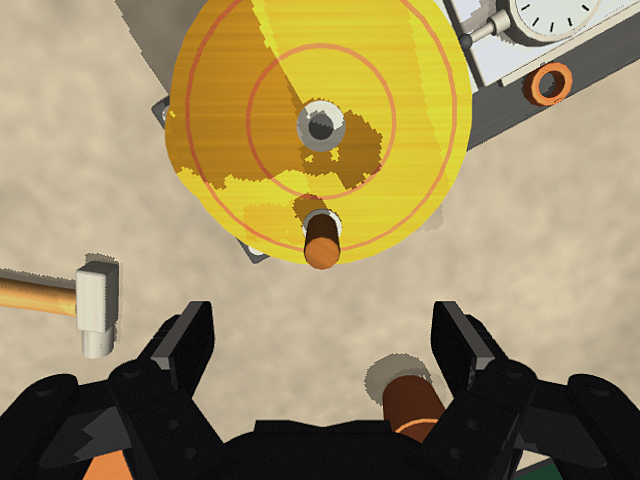

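The peg at (321,250) and spindle at (320,125) line up with the tool's x axis, so the radial alignment is good. I descend and grip the peg.

Emit:
drive_tool --deltas "-0.0015 0 0.012 0 0.0854; -0.0025 0 0.04 0 0.0854; -0.0025 0 0.065 0 0.0854; -0.0025 0 0.074 0 0.0854; -0.0025 0 0.076 0 0.06; -0.0025 0 0.076 0 0.035; -0.0025 0 0.076 0 0.02; -0.0025 0 0.076 0 0.01; -0.0025 0 0.076 0 0.01; -0.0025 0 0.076 0 0.01"

```text
clock: 13.48
eef_pos: [582.7, -118.0, 74.3]
tool_rot: [3.141, 0.001, 2.607]
force: [-0.3, -0.1, 5.8]
width: 19.1
```

```bash
python3 - <<'E'
from h import *
s=ctrl.read_state(); print(s["eef_pos"],s["tool_rot"],s["width"],s["force"])
a=np.array([521.5,-81.3]); d=s["eef_pos"][:2]-a; print(np.hypot(*d),np.degrees(np.arctan2(d[1],d[0])))
# arc: rotate clockwise by phi about axis; axis located 70 mm along tool +x from peg
for deg in range(0,64,5):
    t=np.radians(deg); # tool turn about tool z(down) +t is world clockwise; pos rel axis (-70,0) rotated by +t in tool xy
    print(deg, round(70-70*np.cos(t),1), round(-70*np.sin(t),1))
E
```

```text
[ 582.73688586 -117.95640524   74.3483039 ] [3.14112174e+00 1.41519007e-03 2.60725786e+00] 19.14882297651837 [-0.25082765 -0.08747277  5.83060954]
71.36979917531433 -30.904742846717507
0 0.0 -0.0
5 0.3 -6.1
10 1.1 -12.2
15 2.4 -18.1
20 4.2 -23.9
25 6.6 -29.6
30 9.4 -35.0
35 12.7 -40.2
40 16.4 -45.0
45 20.5 -49.5
50 25.0 -53.6
55 29.8 -57.3
60 35.0 -60.6
```

Emit:
drive_tool --deltas "0.0001 -0.0024 0 2 0.01; 0.0003 -0.0061 0 5 0.01; 0.0011 -0.0122 0 10 0.01; 0.0024 -0.0181 0 15 0.01; 0.0042 -0.0239 0 20 0.01; 0.0066 -0.0296 0 25 0.01; 0.0094 -0.035 0 30 0.01; 0.0127 -0.0402 0 35 0.01; 0.0164 -0.045 0 40 0.01; 0.0205 -0.0495 0 45 0.01; 0.0205 -0.0495 0 45 0.01; 0.0205 -0.0495 0 45 0.01"

```text
clock: 14.98
eef_pos: [539.3, -151.5, 74.3]
tool_rot: [3.141, 0.002, 1.822]
force: [-2.2, -2.5, 6.6]
width: 19.3
```

```bash
python3 - <<'E'
from h import *
s=ctrl.read_state(); print(s["eef_pos"],s["tool_rot"],s["width"],s["force"])
a=np.array([521.5,-81.3]); d=s["eef_pos"][:2]-a; print(np.hypot(*d),np.degrees(np.arctan2(d[1],d[0])),np.degrees(s["tool_rot"][2])-180)
p=imaging.get_image("side"); save(p,"side4.png")
p=imaging.get_image("wrist"); save(p,"w4.png")
E
```

```text
[ 539.3142895  -151.54278345   74.30508349] [3.14125709e+00 2.02797263e-03 1.82192759e+00] 19.26325367168396 [-2.18955715 -2.53379583  6.63727229]
72.46652701059585 -75.76923848027391 -75.6112386396835
```

View pics/w4.png

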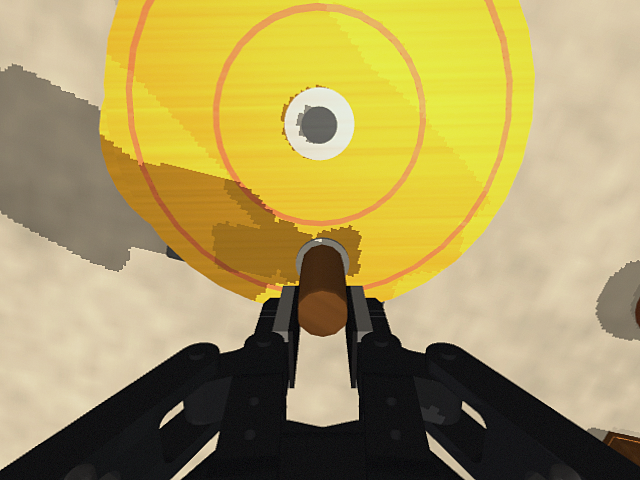

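View pics/side4.png

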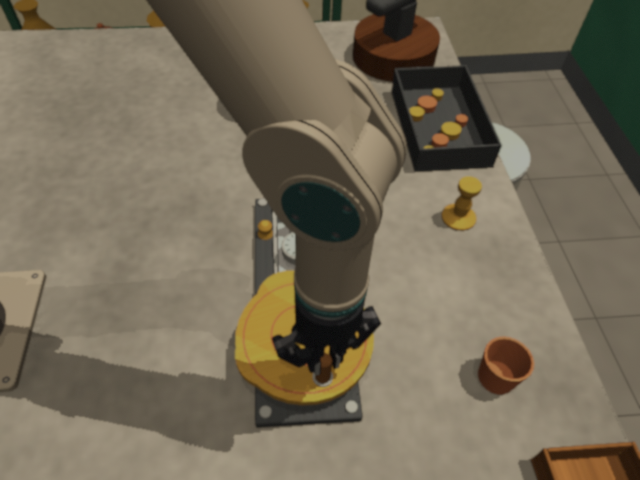

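The grip is sound: the peg at (322,255) and spindle at (320,125) are still aligned with the tool. About 15.7° remain.

Emit:
drive_tool --deltas "0.0001 -0.0037 0 3 0.01; 0.0005 -0.0085 0 7 0.01; 0.0013 -0.0134 0 11 0.01; 0.0021 -0.0169 0 14 0.01; 0.0026 -0.0189 0 15.7 0.01; 0.0026 -0.0189 0 15.7 0.01; 0.0026 -0.0189 0 15.7 0.01; 0.0026 -0.0189 0 15.7 0.01"

```text
clock: 16.08
eef_pos: [520.5, -154.2, 74.3]
tool_rot: [3.14, 0.002, 1.547]
force: [-1.8, -3.7, 8.0]
width: 19.6
```

```bash
python3 - <<'E'
from h import *
s=ctrl.read_state(); print(s["eef_pos"],s["tool_rot"],s["width"],s["force"])
a=np.array([521.5,-81.3]); d=s["eef_pos"][:2]-a; print(np.hypot(*d),np.degrees(np.arctan2(d[1],d[0])),np.degrees(s["tool_rot"][2])-180)
p=imaging.get_image("scene"); save(p,"sc5.png")
p=imaging.get_image("wrist"); save(p,"w5.png")
E
```

```text
[ 520.48430966 -154.19675465   74.31175412] [3.14023761e+00 2.45435893e-03 1.54739240e+00] 19.562891329443083 [-1.80453796 -3.70562363  8.02662784]
72.90383024676443 -90.79826604985558 -91.3409463284098
```

View pics/w5.png

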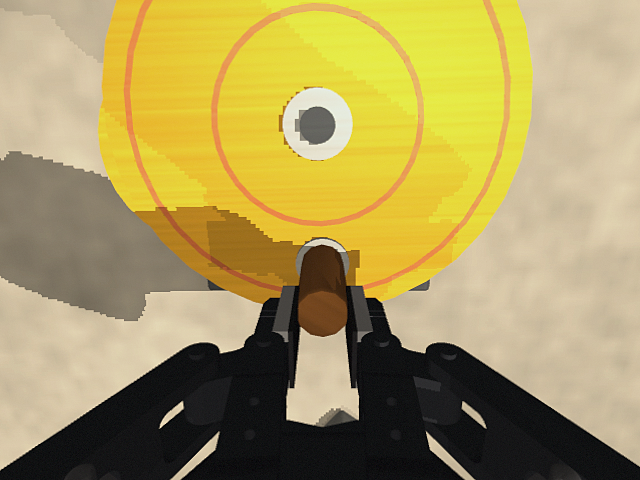

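View pics/sc5.png

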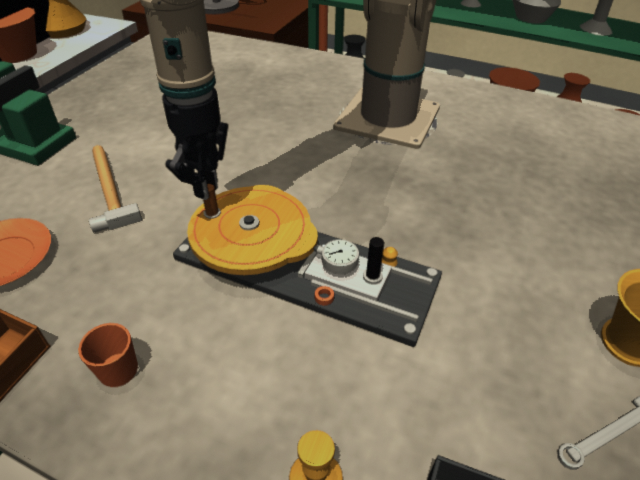

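The high spot is near the plunger at (315,250). In the wrist view the spindle-to-peg line leans about 2°, so I release and measure with the arm out of the way.

Emit:
drive_tool --deltas "0 0 0 0 0.03; 0 0 0 0 0.06; 0 0 0 0 0.0854; 0 0 0 0 0.0854; 0 0 -0.01 0 0.0854; 0 0 -0.04 0 0.0854; 0 0 -0.08 0 0.0854; 0 0 -0.12 0 0.0854; 0.02 0 -0.15 0 0.0854; 0.04 0 -0.17 0 0.0854; 0.05 0 -0.17 0 0.0854; 0.05 0 -0.17 0 0.0854"

```text
clock: 17.68
eef_pos: [521.0, -101.4, 242.8]
tool_rot: [-3.141, -0.0, 1.549]
force: [0.6, -0.2, -0.0]
width: 85.4
```

```bash
python3 - <<'E'
from h import *
s=ctrl.read_state(); print(s["eef_pos"],s["tool_rot"],s["force"])
for n in ("wrist","scene","side"):
  p=imaging.get_image(n); save(p,n+"6.png"); np.save(n+"6.npy",p,allow_pickle=True)
  for t in ["gauge_grip","plunger_tip","high_spot","peg_center"]:
    r=models.landmark_of(p,t)[:1]
    if r: print(n,t,np.round(r[0]["point"],1),round(r[0]["score"],2),at_z(p,r[0]["point"],{"gauge_grip":87,"plunger_tip":56,"high_spot":56,"peg_center":89.5}[t]).round(1))
E
```

```text
[ 521.01459299 -101.39199229  242.76280066] [-3.14055089e+00 -3.40904041e-04  1.54923483e+00] [ 0.56652503 -0.24384318 -0.02506933]
wrist plunger_tip [318.2  41. ] 0.44 [520.9  33.8  56. ]
wrist high_spot [316.6  43.1] 0.56 [519.5  32.2  56. ]
wrist peg_center [321.3 257.3] 0.71 [ 519.6 -153.    89.5]
scene gauge_grip [375.7 253. ] 0.64 [526.5 135.4  87. ]
scene plunger_tip [310.3 248.8] 0.54 [528.   31.6  56. ]
scene high_spot [319.5 246.1] 0.83 [516.9  42.4  56. ]
scene peg_center [208.4 198.1] 0.62 [ 517.3 -154.8   89.5]
side high_spot [296.5 268.4] 0.68 [519.3  38.   56. ]
side peg_center [309.1 373.3] 0.57 [ 521.5 -154.3   89.5]
```

View pics/wrist6.png

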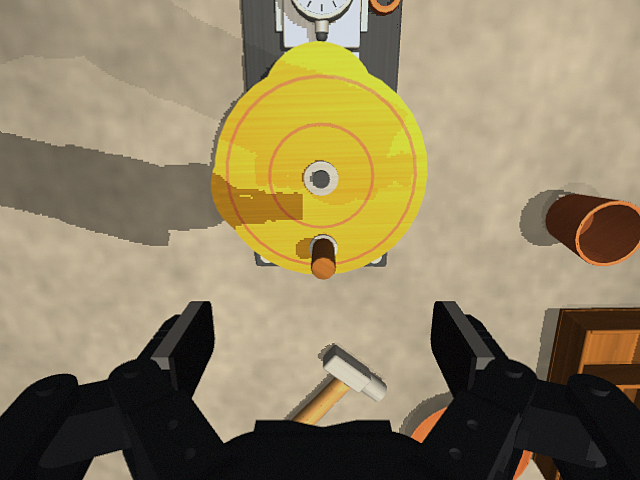

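View pics/side6.png

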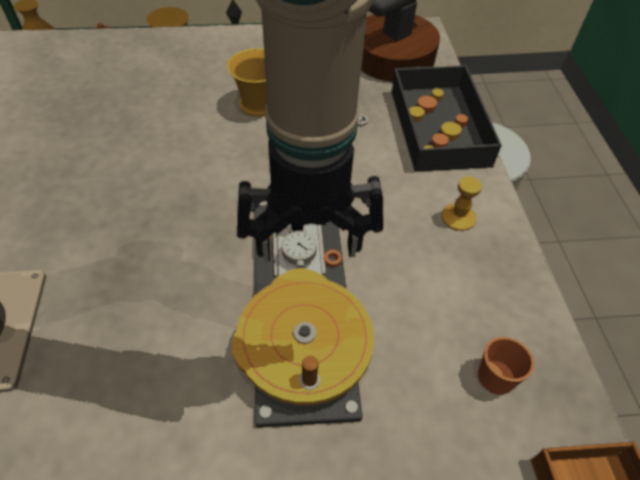

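The wrist view shows the bulge top near (317,43) with the plunger at (321,35), and the spindle at (321,179) with the peg base at (324,243). I move the camera over tray and gauge for a precise relative measurement.

Emit:
drive_tool --deltas "0.02 0 0 0 0.0854; 0.06 0 -0.01 0 0.0854; 0.09 0 -0.02 0 0.0854; 0.1 0 -0.02 0 0.0854; 0.1 0 -0.02 0 0.0854; 0.1 0 -0.02 0 0.0854"

```text
clock: 19.18
eef_pos: [523.5, -3.9, 263.0]
tool_rot: [-3.141, 0.001, 1.546]
force: [-0.8, 0.0, 0.2]
width: 85.3
```

```bash
python3 - <<'E'
from h import *
from scipy.optimize import least_squares
s=ctrl.read_state(); print(s["eef_pos"],s["tool_rot"])
p=imaging.get_image("wrist"); save(p,"w7.png"); np.save("w7.npy",p,allow_pickle=True)
im=p["color"]; cv2.imwrite("pics/w7z.png",cv2.resize(im[60:310,200:440,::-1],None,fx=2.4,fy=2.4,interpolation=cv2.INTER_CUBIC))
hsv=cv2.cvtColor(im,cv2.COLOR_RGB2HSV)
m=((hsv[...,0]>15)&(hsv[...,0]<32)&(hsv[...,1]>170)).astype(np.uint8)
m=cv2.morphologyEx(m,cv2.MORPH_CLOSE,np.ones((5,5)))
cs,_=cv2.findContours(m,cv2.RETR_EXTERNAL,cv2.CHAIN_APPROX_NONE); k=max(cs,key=cv2.contourArea)[:,0]
q=np.array([at_z(p,u,62.)[:2] for u in k])
f=lambda x:np.hypot(q[:,0]-x[0],q[:,1]-x[1])-x[2]
r=least_squares(f,[521,-81,100],loss="cauchy",f_scale=1); print(r.x)
a=np.degrees(np.arctan2(q[:,1]-r.x[1],q[:,0]-r.x[0])); e=f(r.x)
for b in range(-180,180,5):
    t=(a>=b)&(a<b+5); print(b+2.5,round(np.median(e[t]),1) if t.any() else None,end="; ")
print()
for t in ["gauge_grip","plunger_tip","high_spot","peg_center"]:
    for z in models.landmark_of(p,t)[:1]: print(t,z)
E
```

```text
[523.4752102   -3.89344419 262.97089146] [-3.14096468e+00  1.02779618e-03  1.54564793e+00]
[520.37211872 -82.32417801  99.11523458]
-177.5 4.2; -172.5 5.4; -167.5 5.2; -162.5 4.8; -157.5 3.3; -152.5 1.0; -147.5 -0.2; -142.5 -0.4; -137.5 -0.1; -132.5 -0.1; -127.5 0.2; -122.5 0.2; -117.5 0.0; -112.5 0.4; -107.5 -0.1; -102.5 -23.6; -97.5 -8.5; -92.5 -42.4; -87.5 -42.3; -82.5 -9.8; -77.5 -21.9; -72.5 0.1; -67.5 0.2; -62.5 0.3; -57.5 0.3; -52.5 0.2; -47.5 0.5; -42.5 0.3; -37.5 0.3; -32.5 0.2; -27.5 0.1; -22.5 -0.0; -17.5 -0.1; -12.5 0.2; -7.5 -0.1; -2.5 -0.5; 2.5 -0.2; 7.5 -0.3; 12.5 -0.2; 17.5 -0.6; 22.5 -0.4; 27.5 -0.7; 32.5 -0.2; 37.5 -0.3; 42.5 -0.2; 47.5 0.1; 52.5 0.3; 57.5 0.6; 62.5 0.4; 67.5 3.6; 72.5 9.1; 77.5 12.6; 82.5 15.0; 87.5 16.2; 92.5 16.5; 97.5 15.1; 102.5 12.7; 107.5 9.3; 112.5 4.1; 117.5 0.6; 122.5 0.5; 127.5 0.1; 132.5 -0.3; 137.5 -0.5; 142.5 -0.7; 147.5 -0.4; 152.5 -0.8; 157.5 -0.6; 162.5 -0.7; 167.5 -0.8; 172.5 -0.1; 177.5 2.2; 
gauge_grip {'point': [319.0, 38.0], 'score': 0.89}
plunger_tip {'point': [322.9, 38.2], 'score': 0.56}
high_spot {'point': [319.2, 156.4], 'score': 0.96}
peg_center {'point': [320.6, 336.3], 'score': 0.98}
```

View pics/w7.png

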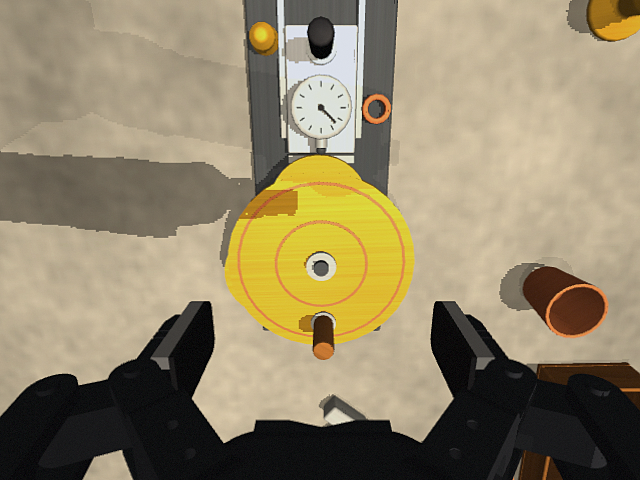

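View pics/w7z.png

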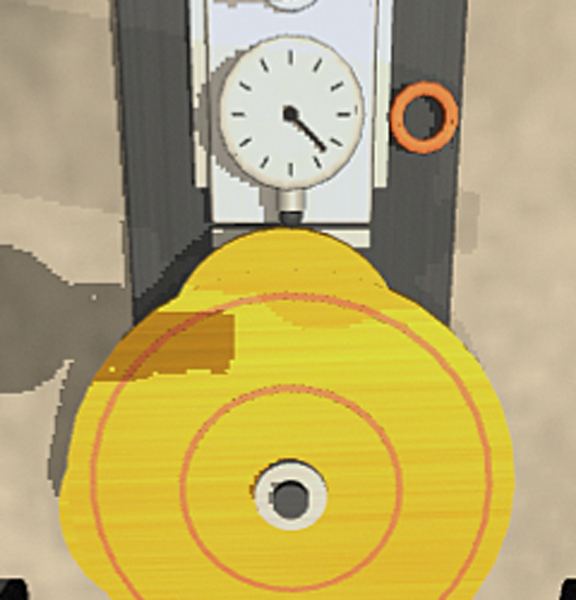

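```bash
python3 - <<'E'
from h import *
p=np.load("w7.npy",allow_pickle=True).item(); im=p["color"]
cv2.imwrite("pics/w7p.png",cv2.resize(im[230:370,260:390,::-1],None,fx=4,fy=4,interpolation=cv2.INTER_CUBIC))
# dial circle
g=cv2.medianBlur(cv2.cvtColor(im,cv2.COLOR_RGB2GRAY),3)
c=cv2.HoughCircles(g[60:160,270:370],cv2.HOUGH_GRADIENT,1.,40,param1=120,param2=12,minRadius=26,maxRadius=34); print(c)
# tray symmetric bulge fit
from scipy.optimize import least_squares
hsv=cv2.cvtColor(im,cv2.COLOR_RGB2HSV)
m=((hsv[...,0]>15)&(hsv[...,0]<32)&(hsv[...,1]>170)).astype(np.uint8)
m=cv2.morphologyEx(m,cv2.MORPH_CLOSE,np.ones((5,5)))
cs,_=cv2.findContours(m,cv2.RETR_EXTERNAL,cv2.CHAIN_APPROX_NONE); k=max(cs,key=cv2.contourArea)[:,0]
q=np.array([at_z(p,u,62.)[:2] for u in k])
a=np.degrees(np.arctan2(q[:,1]+82.3,q[:,0]-520.4)); s=(a>60)&(a<120)
def f(x):
    Q=q[s]-x[1:3]; A=np.degrees(np.arctan2(Q[:,1],Q[:,0]))-x[0]; e=np.hypot(*Q.T)-99.1
    return e-x[3]*np.cos(np.pi/2*np.clip(A/x[4],-1,1))**2
for fix in (0,1):
  if fix: r=least_squares(lambda y:f([y[0],520.4,-82.3,y[1],y[2]]),[90,16,25],loss="soft_l1")
  else: r=least_squares(lambda x:np.r_[f(x),(x[1]-520.4)*5,(x[2]+82.3)*5],[90,520.4,-82.3,16,25],loss="soft_l1")
  print(r.x,np.std(r.fun))
for nm,uv,z in [("spindle",(320.7,267),68),("dial",(320.9,106),65),("plbody",(321.2,143),56),("post top",(320.5,24),110)]:
    w=at_z(p,uv,z); print(nm,w.round(1), np.degrees(np.arctan2(w[1]+82.3,w[0]-520.4)).round(2))
E
```

```text
[[[52.5 46.5 31.2]]]
[ 90.20661138 520.38391164 -82.5849818   17.45624025  34.39149953] 0.7957999235911329
[90.22138794 17.18263252 34.09591368] 0.8140045371987508
spindle [520.5 -83.2  68. ] -82.49
dial [524.9  78.2  65. ] 88.4
plbody [524.3  43.9  56. ] 88.25
post top [526.2 137.3 110. ] 88.48
```

View pics/w7p.png

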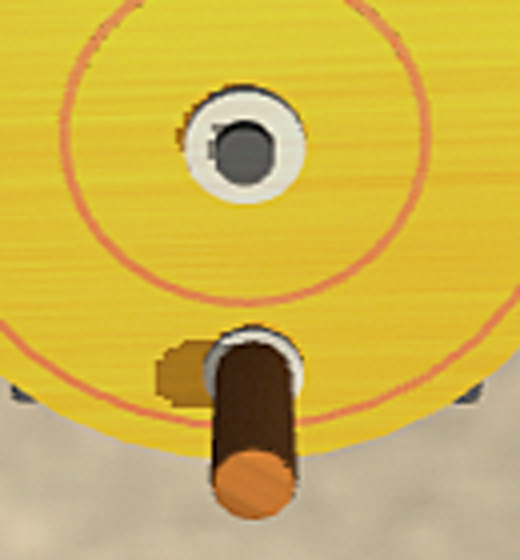

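The bulge centre measures 90.2° and the plunger line 88.4°. The peg line independently gives about 2.3°. So I regrip and turn about 2° more clockwise.

Emit:
drive_tool --deltas "-0.02 0 0 0 0.0854; -0.07 0 0.01 0 0.0854; -0.12 0 0.03 0 0.0854; -0.147 0 0.06 0 0.0854; -0.15 0 0.1 0 0.0854; -0.15 0 0.14 0 0.0854; -0.15 0 0.175 0 0.0854; -0.15 0 0.188 0 0.0854; -0.15 0 0.19 0 0.06; -0.15 0 0.19 0 0.045; -0.15 0 0.19 0 0.035; -0.15 0 0.19 0 0.035"

```text
clock: 20.92
eef_pos: [521.0, -152.2, 74.1]
tool_rot: [3.14, 0.0, 1.548]
force: [0.0, 1.0, -0.2]
width: 35.2
```

Emit:
drive_tool --deltas "0 0 0 0 0.02; 0 0 0 0 0.01; 0 0 0 0 0.01; 0 0 0 0 0.01; 0 0 0 0 0.01"

```text
clock: 21.55
eef_pos: [520.7, -152.1, 74.1]
tool_rot: [3.141, -0.0, 1.548]
force: [-0.6, 0.3, 5.7]
width: 19.6
```

```bash
cat > wp.py <<'E'
from h import *
import sys
s=ctrl.read_state(); print(s["clock"],s["eef_pos"],np.degrees(s["tool_rot"][2]),s["force"],s["width"])
p=imaging.get_image("wrist"); im=p["color"]
cv2.imwrite("pics/%s.png"%sys.argv[1],cv2.resize(im[70:350,200:440,::-1],None,fx=2.1,fy=2.1,interpolation=cv2.INTER_CUBIC))
g=im[80:170,270:370].astype(int); m=((g.min(-1)>150)&(g.max(-1)-g.min(-1)<60)).astype(np.uint8)
cs,_=cv2.findContours(m,cv2.RETR_EXTERNAL,cv2.CHAIN_APPROX_NONE); k=max(cs,key=cv2.contourArea); c,r=cv2.minEnclosingCircle(k); print("nut",c[0]+270,c[1]+80,r)
h=cv2.cvtColor(im,cv2.COLOR_RGB2HSV)
for row in (262,270,278): 
    w=np.where((im[row,280:365].astype(int).sum(-1)<200))[0]+280; print(row,w.min() if len(w) else 0,w.max() if len(w) else 0)
E
python3 wp.py w8
```

```text
21.55 [ 520.65815553 -152.08006546   74.05934401] 88.69838754093949 [-0.62463151  0.31311051  5.741206  ] 19.64913634802534
nut 316.24449920654297 128.12469482421875 36.12561798095703
262 303 341
270 302 343
278 300 344
```

View pics/w8.png

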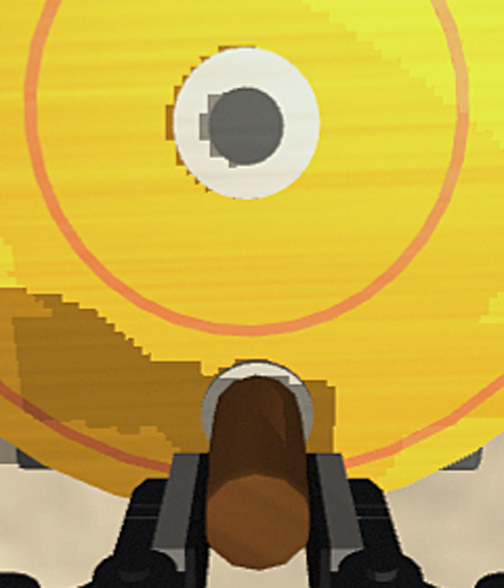

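Emit:
drive_tool --deltas "0 -0.0012 0 1 0.01; 0 -0.0026 0 2.2 0.01; 0 -0.0026 0 2.2 0.01; 0 -0.0026 0 2.2 0.01"

```text
clock: 22.1
eef_pos: [518.7, -152.1, 74.0]
tool_rot: [3.14, 0.0, 1.509]
force: [-0.0, 0.9, 6.7]
width: 19.0
```

```bash
python3 wp.py w9
```

```text
22.1 [ 518.66097061 -152.0821974    74.0334798 ] 86.4879230024562 [-0.04330786  0.9132145   6.65469994] 19.037410154543075
nut 314.86673736572266 128.27825164794922 36.05184555053711
262 303 341
270 302 343
278 300 344
```

View pics/w9.png

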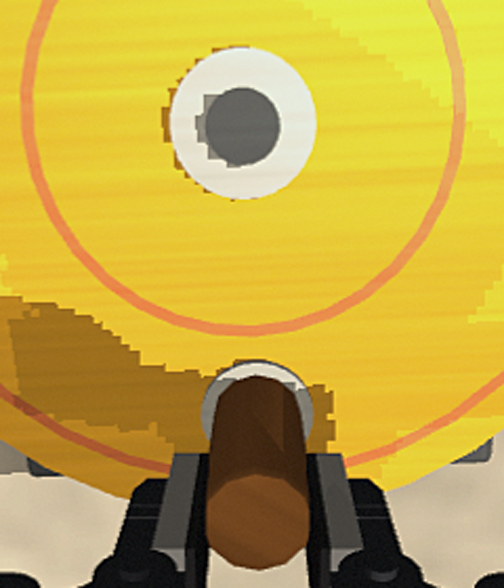

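Emit:
drive_tool --deltas "0 -0.0005 0 0 0.01; 0 -0.0011 0 0 0.01; 0 -0.0011 0 0 0.01"

```text
clock: 22.52
eef_pos: [518.5, -152.1, 74.1]
tool_rot: [3.138, 0.0, 1.509]
force: [3.3, 0.5, 5.4]
width: 19.2
```

Emit:
drive_tool --deltas "0 0 0 0 0.03; 0 0 0 0 0.06; 0 0 0 0 0.0854; 0 0 0 0 0.0854; 0 0 -0.01 0 0.0854; 0 0 -0.04 0 0.0854; 0.01 0 -0.09 0 0.0854; 0.05 0 -0.14 0 0.0854; 0.1 0 -0.17 0 0.0854; 0.14 0 -0.19 0 0.0854; 0.15 0 -0.19 0 0.0854; 0.15 0 -0.19 0 0.0854"

```text
clock: 24.02
eef_pos: [525.4, -2.3, 263.2]
tool_rot: [-3.141, 0.0, 1.51]
force: [-0.6, -0.2, 0.4]
width: 85.4
```

```bash
python3 - <<'E'
from h import *
from scipy.optimize import least_squares
s=ctrl.read_state(); print(s["clock"],s["eef_pos"],np.degrees(s["tool_rot"][2]),s["force"])
p=imaging.get_image("wrist"); im=p["color"]; save(p,"w10.png")
cv2.imwrite("pics/w10p.png",cv2.resize(im[80:370,250:400,::-1],None,fx=2,fy=2,interpolation=cv2.INTER_CUBIC))
hsv=cv2.cvtColor(im,cv2.COLOR_RGB2HSV)
m=((hsv[...,0]>15)&(hsv[...,0]<32)&(hsv[...,1]>170)).astype(np.uint8)
m=cv2.morphologyEx(m,cv2.MORPH_CLOSE,np.ones((5,5)))
cs,_=cv2.findContours(m,cv2.RETR_EXTERNAL,cv2.CHAIN_APPROX_NONE); k=max(cs,key=cv2.contourArea)[:,0]
q=np.array([at_z(p,u,62.)[:2] for u in k])
f0=lambda x:np.hypot(q[:,0]-x[0],q[:,1]-x[1])-x[2]
r=least_squares(f0,[521,-81,100],loss="cauchy",f_scale=1); cx,cy,R=r.x; print(r.x)
a=np.degrees(np.arctan2(q[:,1]-cy,q[:,0]-cx)); e=f0(r.x); s=(a>55)&(a<122)
r=least_squares(lambda y:(e-y[1]*np.cos(np.pi/2*np.clip((a-y[0])/y[2],-1,1))**2)[s],[90,16,25],loss="soft_l1"); print("bulge",r.x)
c=cv2.HoughCircles(cv2.medianBlur(cv2.cvtColor(im,cv2.COLOR_RGB2GRAY),3)[60:160,270:370],cv2.HOUGH_GRADIENT,1.,40,param1=120,param2=12,minRadius=26,maxRadius=34)[0,0]
w=at_z(p,(c[0]+270,c[1]+60),65); print("dial",c,w,np.degrees(np.arctan2(w[1]-cy,w[0]-cx)))
for t in ["gauge_grip"]:
    for z in models.landmark_of(p,t)[:1]: w=at_z(p,z["point"],87); print(t,z["point"],w,np.degrees(np.arctan2(w[1]-cy,w[0]-cx)),np.hypot(w[1]-cy,w[0]-cx))
E
```

```text
24.025 [525.42571971  -2.28791134 263.24589528] 86.53425093652858 [-0.61684743 -0.21530063  0.3795734 ]
[520.42777817 -82.34331991  99.16664782]
bulge [88.57129814 17.27470254 34.18908066]
dial [45.5 48.5 30.1] [524.6049452   78.00545402  65.        ] 88.50775333233203
gauge_grip [313.5, 41.6] [526.7585127  130.77971707  87.        ] 88.29855211070507 213.21704221582016
```

View pics/w10p.png

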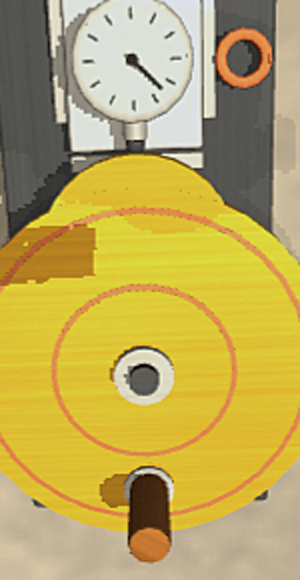

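View pics/w10.png

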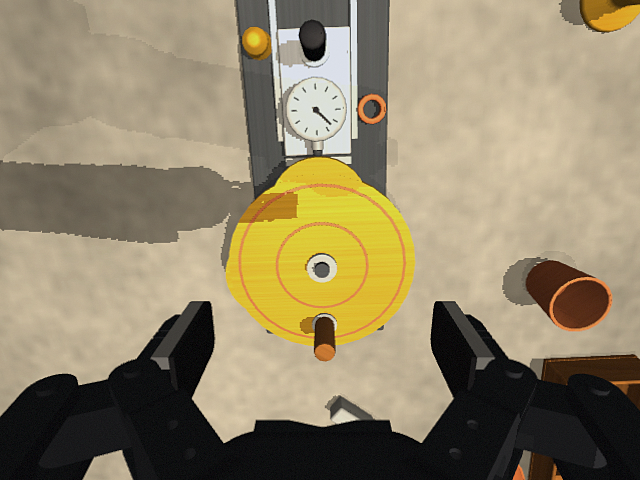

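The bulge now measures 88.6° against the plunger line at 88.3–88.5°. Post (313,40), dial (316,110), spindle (322,269) and peg (325,322) lie on one line, and the arm is clear. I hand in.

```bash
python3 -c "
from cell import ctrl
print(ctrl.finish_job())"
```

```text
the job is handed in; nothing more can be done
None
```

The gauge is fully home, the high spot is centred on the plunger to within measurement error, and I handed the job in at about 24 s with the arm clear of everything.

- **Gauge:** I gripped the black post and slid it until it stopped moving while the force rose to 19 N. I then let go, and the dial needle had moved off zero. The last picture puts the post about 213 mm from the tray axis (215 mm expected), which is within the calibration error.
- **Tray:** I turned it clockwise by the peg about 61° and let go. A check from above showed the high spot about 2° short, so I regripped the peg and turned it the rest of the way.
- **Last check:** The bulge centre is at 88.6° and the plunger line at 88.3–88.5°. The line from spindle to peg disagrees slightly, suggesting the tray could still be about 0.6° short.

No force I read came near the limits.

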